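# Index the specimen turntable to the dropper bottle

## Robot

A 7-joint arm with a two-finger parallel gripper is mounted at the origin on a cart in front of the work surface, level with it; the furniture and walls round the work are solid. World frame = base frame: x ahead of the robot, y to its left, z up, the work surface at z = 0. Lengths are in m, angles in rad, forces in N, time in s.
With the tool pointing down it reaches from about 0.4 to 0.875 m from the base axis. Payload 4.4 kg.
Tool frame: the origin (TCP) lies on the centre line of the jaws, within the pads' length; the fingertips stand 11 mm ahead of it and the grasp point (between the pads) lies 8 mm behind it (arm.finger_overhang is the distance from the TCP to the fingertips, in m); y points along the fingers, x is the direction in which the jaws open and shut, and the axes are right-handed (so a half turn about y gives the same grasp; the last joint's range is limited). The gripper opens to 85 mm and grips with 20 to 120 N. Pads are 22 mm wide; open, the fingers measure 114 mm over their backs; the gripper's body (76 mm by 85 mm) begins 54 mm behind the grasp point. The pads swing forward as they close: fully open they stand 13 mm farther back than shut.
Start: joints at [1.126, 0.628, 0.038, 1.517, -0.027, 0.996, -0.02], TCP at [0.24, -0.604, 0.242] pointing down, gripper open.
Joint ranges: [-3.06, 3.06], [-0.37, 2.12], [-1.25, 1.32], [0.18, 2.47], [-1.1, 4.24], [0.23, 1.98], [-2.94, 2.94]. Speed limits (rad/s): [2.57, 2.57, 3.14, 3.14, 3.14, 3.14, 3.14].

## Interface

Orientations are given as a unit quaternion [x, y, z, w].
In Python, from station import arm, viewer gives the robot as it stands.
- The arm moves only by the tool carry_out, never from a script. Its argument "moves" is a list of rows, each an object of numbers: "tx", "ty", "tz": the shift along the tool's x, y, z in cm; "ax", "ay", "az": the turn, a rotation vector about the tool's x, y, z in degrees. In form: [{"tx": .., "ty": .., "tz": .., "ax": .., "ay": .., "az": ..}, ...]. A call has 1 to 12 rows; each row is the pose to reach, as a shift and turn from the pose measured when the call began, along the tool's axes at that moment; what a row does not reach only later rows make up. A row lasts 1/8 s, in which the tool goes at most 62.5 mm and 10.7 degrees, less where a joint would pass 70% of its speed; a pose out of reach is approached as far as the arm can. A call with a gripper value outside its range is refused whole. "gripper" is the finger opening in cm, from 0 to 8.54, set as the call begins (left out, the last holds). The fingers move at their own pace and stop on an object; "grip_force" is the grip in N (left out, the last holds). Time passes only in rows, so rows that repeat a pose let the fingers close. It gives the time, the measured TCP pose, the force and the opening at its end, in the units of the state.
- arm.read_state(): the state, without advancing time (a new reading comes with each control period).
- viewer.camera(name): name is "scene" or "top" or "wrist"; returns the picture (480x640x3 uint8, red, green, blue); there is no depth.
- viewer.calibration(name): a dict with "K" (3x3 intrinsics, pixels), "eye" and "rotation" of the camera in the world. Camera axes: x right, y up, looking along -z (the intrinsics and any distortion apply to the point x, -y, -z); pixel columns grow to the right and rows downward; lengths in m; the calibration is good to about 2 mm. A picture is of the moment at which its call begins: read the wrist's pose just before it. calibration takes no time and is no camera call; for the wrist camera it gives the pose at the moment of the call.
- arm.close_job(): hands the job in, once; it reports no verdict.
The state is a dict: "t": time; "joint_pos": joint angles; "joint_vel": joint speeds; "joint_efforts": joint torques, N m; "ee_pos": TCP position; "eef_rot": TCP orientation; "wrist_force": force on the tool from outside, world axes, zero at the start; "moment": the same for the moment, N m; "width": finger opening in m.
Only numpy, scipy, OpenCV 4.12 (cv2) and the standard library are available. Lean on these libraries where they do the work, as an engineer would, in place of code of your own. Each camera call takes 0.05 s, during which the arm holds its last target. There are 200 camera calls.

## Task

Bring the specimen mounted on the round indexing turntable round to the brown dropper bottle: pull the lock knob in the middle of the turntable up to unlock it, turn the knob until the specimen faces the bottle, then push the knob fully home again so that the turntable is locked there. Let go at the end, and leave the bottle and the black loupe standing where they are.

Things in the scene. Friction and masses are not known exactly. Their poses are not given: they have to be found in the camera images.
- knob_grip (a point): Centre of the lock knob's black bar grip, on the turntable's upright axis: bar 46 mm long, 15 wide, 24 high, its top 86 mm above the bench when home. Below are an 18 mm stem and, 28 mm below this point, a 62 mm flange that lies on the turntable when home. Own z up; own x along the bar, pointing from the axis to the mounted specimen. It turns and lifts with the knob.
- lock_knob (a joint): How far the knob is pulled straight up, m: 0 home (locked, as at the start), 0.015 fully out (stop). About 4 N of friction holds it where it is left; mass 0.12 kg. Its two pins lock the turntable and are clear from 0.011 up: pull to 0.013 or more before turning. It goes home only at a notch.
- turntable (a joint): Turn in rad, positive anticlockwise from above, 0 at the start; turns with the knob (friction 0.06 N m). Aluminium disc 144 mm across, top 34 mm above the bench, on a fixed grey housing; one clipped specimen (30 mm round, 15 high) 52 mm from the axis. Lock notches at 0, +1.047 and -1.047, each with about 9 degrees of play either side; end stops at +-1.187.
- dropper_bottle: Loose brown dropper bottle with a black pointed top, 29 mm across, 90 high, origin at the centre of its foot, z up. Stands on one of the unit's two round seats (12 mm high), 120 mm from the axis, 60 degrees to either side of where the specimen points at the start (side varies). Turned towards it to the notch at +1.047 or -1.047, the specimen faces it.
- loupe: Loose black eye loupe, a short flared cup 37 mm across and 31 high, origin at the centre of its foot. It stands on the other seat, on the side away from the bottle, and is to be left alone.

How it is judged:
By the outcome, as a careful person would: the job done as asked, in the order asked, and still so for the second after the job is handed in, with the robot touching nothing.
It also fails if it takes over 35 s, if anything falls off the work surface, if the arm or the gripper's body presses on something with over 40 N, if the wrist force passes 120 N, or if a joint passes its speed limit or range.

## Working session

There is one attempt and no reset: what is moved stays moved. The work goes in short steps, Python scripts to look and compute and a tool call to move; the robot and the scene stay as the last step left them, time stands still between calls to the robot, and variables do not carry over. Pictures are saved under pics/ and viewed, about 8 in all and at most 12, crops included, and the job is handed in when it is done.

Besides the shell and the picture viewer there is one more tool, called after "Emit:" as name(argument=value, ...) on one line, values as JSON. carry_out: Moves the arm, as the interface text tells. Its arguments: {"type":"object","properties":{"moves":{"type":"array","items":{"type":"object","properties":{"tx":{"type":"number"},"ty":{"type":"number"},"tz":{"type":"number"},"ax":{"type":"number"},"ay":{"type":"number"},"az":{"type":"number"}}}},"gripper":{"type":"number"},"grip_force":{"type":"number"}},"required":["moves"]}

```bash
mkdir -p pics
python3 - <<'E'
from station import arm, viewer
import cv2, numpy as np
s=arm.read_state(); print(s)
for n in("top","scene"):
    c=viewer.calibration(n); print(n,c)
    cv2.imwrite(f"pics/{n}0.png",viewer.camera(n)[:,:,::-1])
E
```

```text
{'t': 0.0, 'joint_pos': array([ 1.1261789 ,  0.62934515,  0.03843786,  1.51836855, -0.02701018,
        0.99629131, -0.01998114]), 'joint_vel': array([-2.68364464e-04, -2.58045257e-04, -2.70548000e-03, -4.50144410e-04,
       -5.51715485e-04,  5.35398744e-04,  9.27853382e-05]), 'joint_efforts': array([-1.80089861e-03, -5.63397145e+01,  1.22512210e+00, -1.93443435e+01,
        1.09005219e-02,  1.04663594e-02, -7.66364423e-06]), 'ee_pos': array([ 0.24019357, -0.60334425,  0.24138944]), 'eef_rot': array([-0.58482812,  0.39747083, -0.3963566 ,  0.5855719 ]), 'wrist_force': array([-0.97468083,  0.97141571,  0.34236872]), 'moment': array([-0.00446721, -0.02116957,  0.0018545 ]), 'width': 0.08490345851427607}
top {'K': array([[538.1877373 ,   0.        , 311.33806933],
       [  0.        , 538.1877373 , 240.62390236],
       [  0.        ,   0.        ,   1.        ]]), 'eye': array([0.42455818, 0.04487615, 0.9161065 ]), 'rotation': array([-0.02210363,  0.04360104,  0.70653456, -0.70598817])}
scene {'K': array([[456.95712287,   0.        , 315.00297242],
       [  0.        , 456.95712287, 240.40772471],
       [  0.        ,   0.        ,   1.        ]]), 'eye': array([ 0.07699592, -0.4490569 ,  0.64933373]), 'rotation': array([ 0.37475464, -0.14653946, -0.33584173,  0.85164281])}
```

View pics/top0.png

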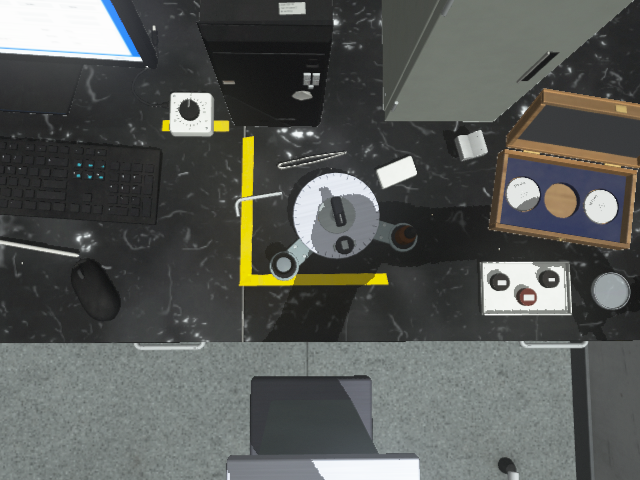

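View pics/scene0.png

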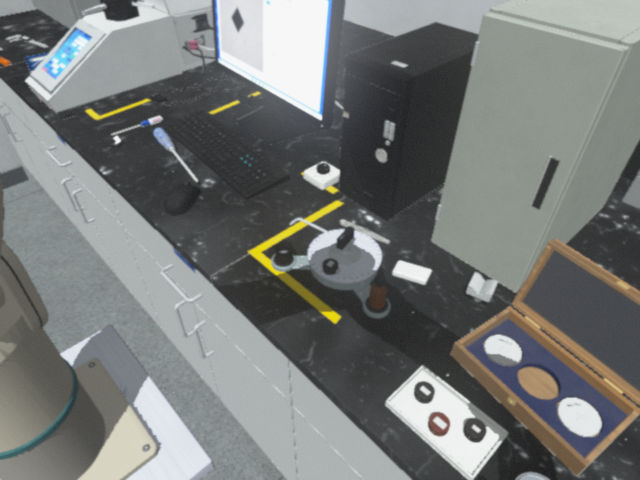

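Top view: turntable at about (336,215), black bar at (338,211), specimen at (345,244), bottle at (405,236) and loupe at (284,264). The scene view agrees. Next I'll measure these.

```bash
cat > h.py <<'E'
from station import arm, viewer
import cv2, numpy as np
from scipy.spatial.transform import Rotation as R
def ray(n,px,z,c=None):
    c=c or viewer.calibration(n); K=c["K"]
    u=np.linalg.solve(K,np.array([px[0],px[1],1.])); d=R.from_quat(c["rotation"]).apply([u[0],-u[1],-u[2]])
    return c["eye"]+d*(z-c["eye"][2])/d[2]
def proj(n,p):
    c=viewer.calibration(n); q=R.from_quat(c["rotation"]).inv().apply(np.array(p)-c["eye"]); u=c["K"]@[q[0],-q[1],-q[2]]
    return u[:2]/u[2]
E
python3 - <<'E'
from h import *
im=cv2.imread("pics/top0.png"); g=cv2.cvtColor(im,6)
hsv=cv2.cvtColor(im,40)
m=np.zeros_like(g); cv2.circle(m,(336,215),50,255,-1)
b=((g>120)&(m>0)&(hsv[:,:,1]<60)).astype(np.uint8)*255
cs=cv2.findContours(b,0,1)[0]; c=max(cs,key=cv2.contourArea); h=cv2.convexHull(c)
e=cv2.fitEllipse(h); print("disc",e,ray("top",e[0],.034))
for n,p,z in(("bottle",(405,234),.08),("loupe",(284,264),.035),("spec",(345,244),.049),("bar",(338,211),.086)): print(n,ray("top",p,z))
cr=im[155:285,260:425]; cv2.imwrite("pics/crop0.png",cv2.resize(cr,None,fx=4.6,fy=4.6,interpolation=2))
E
```

```text
disc ((334.1787109375, 216.42861938476562), (84.52667236328125, 91.6679458618164), 48.87792205810547) [ 0.54707387 -0.01999929  0.034     ]
bottle [ 0.51306651 -0.12791345  0.08      ]
loupe [0.46828035 0.06278693 0.035     ]
spec [ 0.4999486  -0.03619237  0.049     ]
bar [ 0.54840595 -0.02219974  0.086     ]
```

View pics/crop0.png

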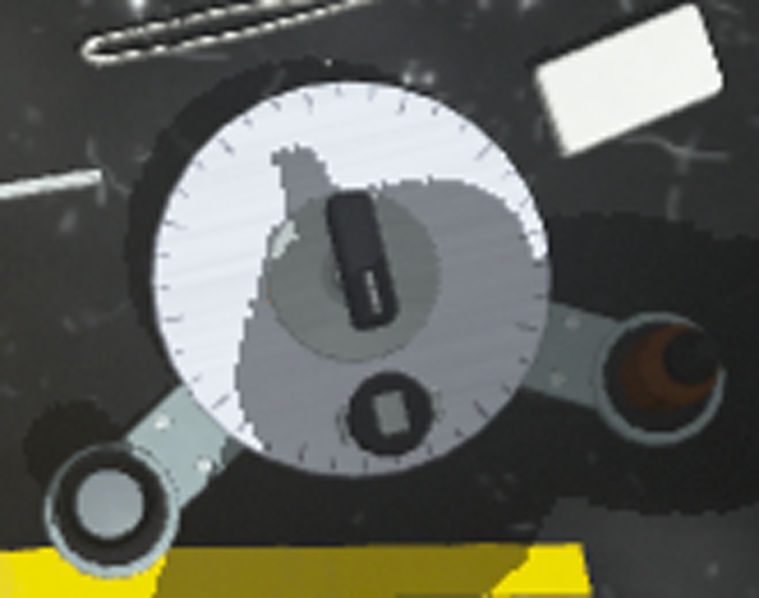

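Run:
```python
from h import *
f=lambda x,y:(260+(x+.5)/4.6-.5,155+(y+.5)/4.6-.5)
a=ray("top",f(351,190),.086); b=ray("top",f(378,328),.086)
ax=ray("top",f(351,277.5),.034); sp=ray("top",f(391,413),.049); bo=ray("top",f(690,352),.10)
print("bar",(a+b)/2,np.linalg.norm(a-b),np.degrees(np.arctan2(*(b-a)[[1,0]])))
for n,p in(("axis",ax),("spec",sp),("bottle top",bo)): print(n,p,np.linalg.norm((p-ax)[:2]),np.degrees(np.arctan2(*(p-ax)[[1,0]])))
s=arm.read_state(); print(R.from_quat(s["eef_rot"]).as_matrix().round(3))
print("cabinet corners",ray("top",(385,120),0),ray("top",(495,120),0))
im=cv2.imread("pics/scene0.png"); x,y=proj("scene",[*ax[:2],.086]).astype(int); print(x,y,proj("scene",a),proj("scene",b))
cv2.imwrite("pics/crop1.png",cv2.resize(im[y-35:y+85,x-80:x+80],None,fx=4.6,fy=4.6,interpolation=2))
```

```text
bar [ 0.54860387 -0.02351531  0.086     ] 0.04805584500057639 -169.3891880671001
axis [ 0.54957558 -0.02289275  0.034     ] 0.0 0.0
spec [ 0.49931167 -0.0355515   0.049     ] 0.05183343426274574 -165.8642604123373
bottle top [ 0.51538493 -0.13097615  0.1       ] 0.11336234969933079 -107.554028882769
[[ 0.37  -0.001  0.929]
 [-0.929  0.002  0.37 ]
 [-0.002 -1.    -0.   ]]
cabinet corners [ 0.72259914 -0.11286341  0.        ] [ 0.72409135 -0.30800964  0.        ]
345 233 [352.27720656 226.5782134 ] [337.90457957 240.48018941]
```

View pics/crop1.png

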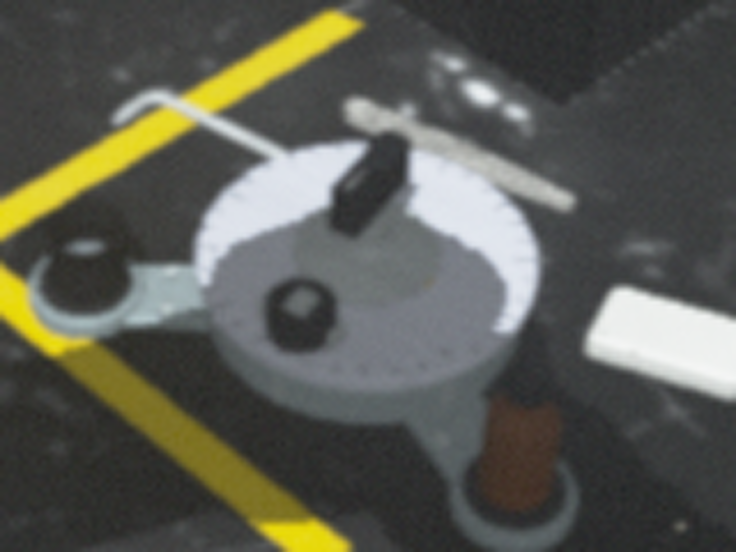

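Emit:
carry_out(moves=[{"tx":-2,"ty":0.4,"tz":2.4,"ay":0.5},{"tx":-6,"ty":1.2,"tz":7,"ay":1.5},{"tx":-10,"ty":2,"tz":11.8,"ay":2.5},{"tx":-14,"ty":2.8,"tz":16.5,"ay":3.5},{"tx":-18,"ty":3.6,"tz":21.3,"ay":4.5},{"tx":-22,"ty":4.4,"tz":26,"ay":5.5},{"tx":-26,"ty":5.2,"tz":30.7,"ay":6.5},{"tx":-30,"ty":6,"tz":35.4,"ay":7.5},{"tx":-34,"ty":6.8,"tz":40.2,"ay":8.5},{"tx":-38,"ty":7.5,"tz":45,"ay":9.2},{"tx":-41,"ty":8,"tz":48.5,"ay":9.2},{"tx":-42.5,"ty":8,"tz":50.2,"ay":9.2}], gripper=8.5)

```text
$.moves[0]: bad value
```

Emit:
carry_out(moves=[{"tx":-2,"ty":0.4,"tz":2.4,"ax":0,"ay":0.5,"az":0},{"tx":-6,"ty":1.2,"tz":7,"ax":0,"ay":1.5,"az":0},{"tx":-10,"ty":2,"tz":11.8,"ax":0,"ay":2.5,"az":0},{"tx":-14,"ty":2.8,"tz":16.5,"ax":0,"ay":3.5,"az":0},{"tx":-18,"ty":3.6,"tz":21.3,"ax":0,"ay":4.5,"az":0},{"tx":-22,"ty":4.4,"tz":26,"ax":0,"ay":5.5,"az":0},{"tx":-26,"ty":5.2,"tz":30.7,"ax":0,"ay":6.5,"az":0},{"tx":-30,"ty":6,"tz":35.4,"ax":0,"ay":7.5,"az":0},{"tx":-34,"ty":6.8,"tz":40.2,"ax":0,"ay":8.5,"az":0},{"tx":-38,"ty":7.5,"tz":45,"ax":0,"ay":9.2,"az":0},{"tx":-41,"ty":8,"tz":48.5,"ax":0,"ay":9.2,"az":0},{"tx":-42.5,"ty":8,"tz":50.2,"ax":0,"ay":9.2,"az":0}], gripper=8.5)

```text
t: 1.6
ee_pos: [0.55, -0.0189, 0.1614]
eef_rot: [-0.552, 0.442, -0.44, 0.553]
wrist_force: [-0.9, -0.3, 0.3]
width: 0.0849
```

Run:
```python
from h import *
s=arm.read_state(); print(s["ee_pos"],R.from_quat(s["eef_rot"]).as_matrix().round(3).tolist(),s["joint_pos"].round(2),viewer.calibration("wrist")["eye"])
cv2.imwrite("pics/w1.png",viewer.camera("wrist")[:,:,::-1])
for d in(0,-165,-170): 
  a=np.radians(d); print(proj("wrist",[.549,-.023,.086]),[proj("wrist",[.549+k*np.cos(a),-.023+k*np.sin(a),.086]) for k in(-.023,.023)])
```

```text
[ 0.55003194 -0.01894589  0.16135866] [[0.221, -0.002, 0.975], [-0.975, 0.003, 0.221], [-0.003, -1.0, -0.001]] [-0.08  0.6   0.1   1.88 -0.09  0.67 -1.28] [ 0.62219193 -0.00390153  0.29331048]
[330.63690021 258.57321577] [array([322.70043509, 290.32187326]), array([339.0540377 , 224.90169934])]
[330.63690021 258.57321577] [array([329.49891382, 224.02709626]), array([331.70850991, 291.10432277])]
[330.63690021 258.57321577] [array([332.70973564, 224.04867224]), array([328.68501738, 291.08320779])]
```

View pics/w1.png

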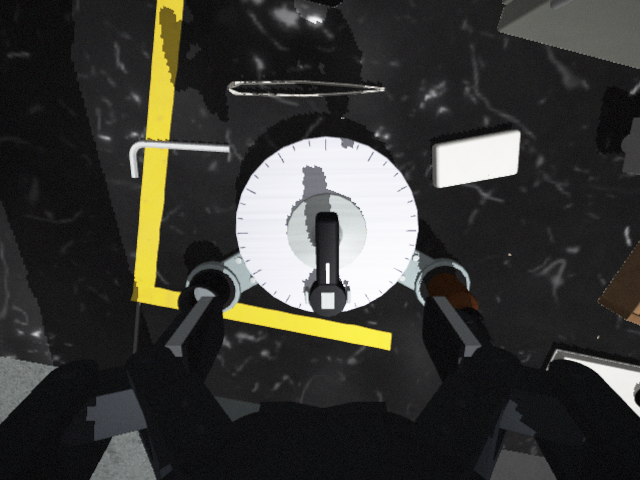

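Run:
```python
from h import *
g=cv2.imread("pics/w1.png",0)
mid=[]
for v in range(206,296,6):
    x=np.where(g[v,300:355]<75)[0]+300; print(v,(x.min(),x.max()) if len(x) else None)
print(g[196:224:2,327], g[200:216:2,240])
m=[ray("wrist",(u,v),.086) for u,v in((327,222),(327,284))]; print(m, np.degrees(np.arctan2(*(m[1]-m[0])[[1,0]])))
e=ray("wrist",(327,225),.034);print([ray("wrist",p,.034) for p in((236,225),(418,225),(327,136),(327,312))])
```

```text
206 None
212 (np.int64(319), np.int64(333))
218 (np.int64(315), np.int64(337))
224 (np.int64(315), np.int64(338))
230 (np.int64(315), np.int64(338))
236 (np.int64(314), np.int64(338))
242 (np.int64(315), np.int64(338))
248 (np.int64(316), np.int64(338))
254 (np.int64(316), np.int64(338))
260 (np.int64(317), np.int64(338))
266 (np.int64(317), np.int64(338))
272 (np.int64(316), np.int64(338))
278 (np.int64(316), np.int64(338))
284 (np.int64(312), np.int64(342))
290 (np.int64(309), np.int64(346))
[108 109 110 111 108 108 104 108  26  16  11  16  17  22] [218 217 227 235 237 235 232 235]
[array([ 0.5721399 , -0.01523005,  0.086     ]), array([ 0.5310883 , -0.02474739,  0.086     ])] -166.94722263322592
[array([0.54109451, 0.05023704, 0.034     ]), array([ 0.57286628, -0.08850623,  0.034     ]), array([ 0.62203667, -0.00411711,  0.034     ]), array([ 0.48287289, -0.03638065,  0.034     ])]
```

The wrist view shows the bar along column 327, rows 213–290, at −167°. The jaws are already square to it, so I'll descend.

Emit:
carry_out(moves=[{"tx":0.3,"ty":1.5,"tz":0,"ax":0,"ay":0,"az":0},{"tx":0.3,"ty":4,"tz":0,"ax":0,"ay":0,"az":0},{"tx":0.3,"ty":6.5,"tz":0,"ax":0,"ay":0,"az":0},{"tx":0.3,"ty":8.5,"tz":0,"ax":0,"ay":0,"az":0},{"tx":0.3,"ty":9.1,"tz":0,"ax":0,"ay":0,"az":0},{"tx":0.3,"ty":9.1,"tz":0,"ax":0,"ay":0,"az":0}])

```text
t: 2.4
ee_pos: [0.5514, -0.0203, 0.0701]
eef_rot: [-0.552, 0.442, -0.44, 0.554]
wrist_force: [0.3, 0.3, 0.5]
width: 0.085
```

Emit:
carry_out(moves=[{"tx":0,"ty":0,"tz":0,"ax":0,"ay":0,"az":0},{"tx":0,"ty":0,"tz":0,"ax":0,"ay":0,"az":0},{"tx":0,"ty":0,"tz":0,"ax":0,"ay":0,"az":0},{"tx":0,"ty":0,"tz":0,"ax":0,"ay":0,"az":0},{"tx":0,"ty":0,"tz":0,"ax":0,"ay":0,"az":0},{"tx":0,"ty":0,"tz":0,"ax":0,"ay":0,"az":0}], gripper=1, grip_force=40)

```text
t: 3.15
ee_pos: [0.5518, -0.021, 0.0705]
eef_rot: [-0.552, 0.442, -0.44, 0.554]
wrist_force: [0.6, -2.4, 5.4]
width: 0.0144
```

Emit:
carry_out(moves=[{"tx":0,"ty":-0.3,"tz":0,"ax":0,"ay":0,"az":0},{"tx":0,"ty":-0.7,"tz":0,"ax":0,"ay":0,"az":0},{"tx":0,"ty":-1.1,"tz":0,"ax":0,"ay":0,"az":0},{"tx":0,"ty":-1.4,"tz":0,"ax":0,"ay":0,"az":0},{"tx":0,"ty":-1.5,"tz":0,"ax":0,"ay":0,"az":0},{"tx":0,"ty":-1.5,"tz":0,"ax":0,"ay":0,"az":0}])

```text
t: 3.9
ee_pos: [0.5518, -0.021, 0.0856]
eef_rot: [-0.552, 0.442, -0.44, 0.554]
wrist_force: [2.2, -2.8, -2.5]
width: 0.0145
```

Run:
```python
from h import *
print(arm.read_state()["moment"].round(2))
im=viewer.camera("scene")[:,:,::-1]; a=cv2.imread("pics/scene0.png")
f=lambda i:cv2.resize(i[195:325,262:422],(480,390),interpolation=2)
w=viewer.camera("wrist")[:,:,::-1]
cv2.imwrite("pics/s2.png",np.hstack([f(im),cv2.resize(w[120:420,160:480],None,fx=1,fy=1.3)[:390]]))
```

```text
[-0.55 -0.29  0.07]
```

View pics/s2.png

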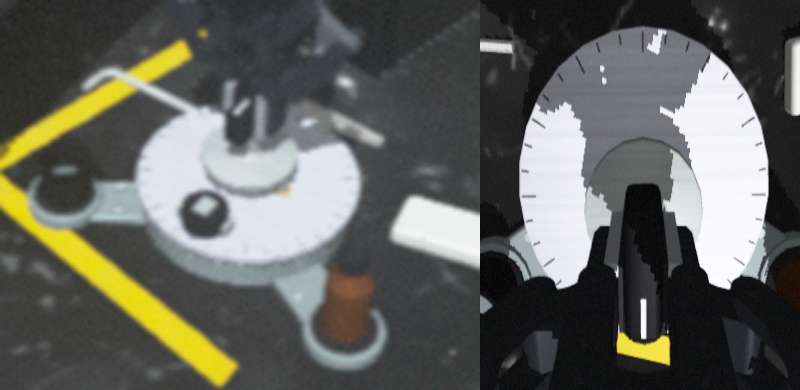

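Flange is visibly lifted off the disc with the fingers on the bar. Turning +60°.

Emit:
carry_out(moves=[{"tx":0,"ty":0,"tz":0,"ax":0,"ay":-3,"az":0},{"tx":0,"ty":0,"tz":0,"ax":0,"ay":-9,"az":0},{"tx":0,"ty":0,"tz":0,"ax":0,"ay":-15,"az":0},{"tx":0,"ty":0,"tz":0,"ax":0,"ay":-22,"az":0},{"tx":0,"ty":0,"tz":0,"ax":0,"ay":-29,"az":0},{"tx":0,"ty":0,"tz":0,"ax":0,"ay":-36,"az":0},{"tx":0,"ty":0,"tz":0,"ax":0,"ay":-43,"az":0},{"tx":0,"ty":0,"tz":0,"ax":0,"ay":-50,"az":0},{"tx":0,"ty":0,"tz":0,"ax":0,"ay":-56,"az":0},{"tx":0,"ty":0,"tz":0,"ax":0,"ay":-60,"az":0},{"tx":0,"ty":0,"tz":0,"ax":0,"ay":-60,"az":0},{"tx":0,"ty":0,"tz":0,"ax":0,"ay":-60,"az":0}])

```text
t: 5.5
ee_pos: [0.5511, -0.0202, 0.0856]
eef_rot: [-0.698, 0.106, -0.105, 0.701]
wrist_force: [-0.9, 1.8, -1.4]
width: 0.0142
```

Run:
```python
from h import *
s=arm.read_state(); print(s["wrist_force"],s["moment"].round(2)); x=R.from_quat(s["eef_rot"]).as_matrix(); print(np.degrees(np.arctan2(x[1,0],x[0,0])),x[:,1])
im=viewer.camera("scene")[:,:,::-1]; f=lambda i:cv2.resize(i[195:325,262:422],(480,390),interpolation=2)
t=viewer.camera("top")[:,:,::-1]; cv2.imwrite("pics/t3full.png",t)
cv2.imwrite("pics/s3.png",np.hstack([f(im),cv2.resize(t[155:285,275:381],(318,390))]))
```

```text
[-0.85798525  1.81280332 -1.38396455] [0.23 0.29 0.09]
-17.193824087322344 [-0.00133942  0.00405523 -0.99999088]
```

View pics/s3.png

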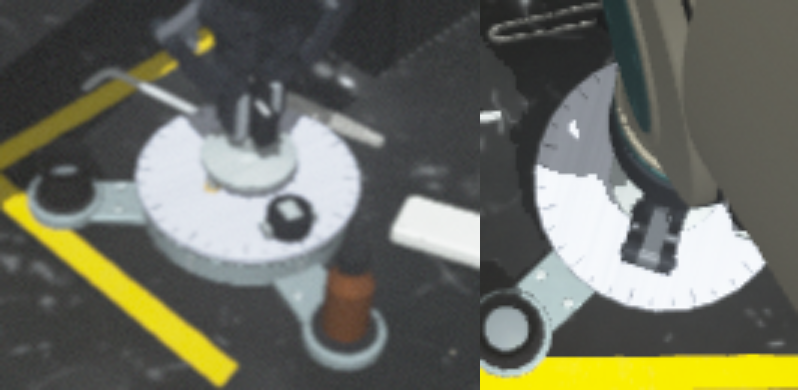

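Run:
```python
from h import *
ax=np.array([.551,-.0215])
for p in((262+205/3-.3,195+208/3-.3),(262+291/3-.3,195+210/3-.3)):
    q=ray("scene",p,.049)[:2]-ax; print(np.linalg.norm(q),np.degrees(np.arctan2(q[1],q[0])))
```

```text
0.05441943766255947 -164.95846846247895
0.053555368442856056 -106.63567971818665
```

Specimen has turned about 58–60° (now −107°, the bottle's bearing). Pushing home.

Emit:
carry_out(moves=[{"tx":0,"ty":0.3,"tz":0,"ax":0,"ay":0,"az":0},{"tx":0,"ty":0.7,"tz":0,"ax":0,"ay":0,"az":0},{"tx":0,"ty":1.1,"tz":0,"ax":0,"ay":0,"az":0},{"tx":0,"ty":1.4,"tz":0,"ax":0,"ay":0,"az":0},{"tx":0,"ty":1.55,"tz":0,"ax":0,"ay":0,"az":0},{"tx":0,"ty":1.6,"tz":0,"ax":0,"ay":0,"az":0},{"tx":0,"ty":1.6,"tz":0,"ax":0,"ay":0,"az":0}])

```text
t: 6.48
ee_pos: [0.5511, -0.0202, 0.0704]
eef_rot: [-0.698, 0.106, -0.105, 0.7]
wrist_force: [-3.7, 1.4, 11.2]
width: 0.0142
```

Emit:
carry_out(moves=[{"tx":0,"ty":0.15,"tz":0,"ax":0,"ay":0,"az":0},{"tx":0,"ty":0.25,"tz":0,"ax":0,"ay":0,"az":0},{"tx":0,"ty":0.25,"tz":0,"ax":0,"ay":0,"az":0}])

```text
t: 6.85
ee_pos: [0.5512, -0.0202, 0.0703]
eef_rot: [-0.698, 0.106, -0.106, 0.7]
wrist_force: [-7.3, 1.4, 24.6]
width: 0.0141
```

The knob is at a hard stop: z is back at the start height, with 25 N and no movement. I'll relax, open, then rise.

Emit:
carry_out(moves=[{"tx":0,"ty":0,"tz":0,"ax":0,"ay":0,"az":0},{"tx":0,"ty":0,"tz":0,"ax":0,"ay":0,"az":0}])

```text
t: 7.1
ee_pos: [0.5511, -0.0202, 0.0705]
eef_rot: [-0.698, 0.106, -0.106, 0.7]
wrist_force: [-3.1, 1.3, 6.9]
width: 0.0142
```

Emit:
carry_out(moves=[{"tx":0,"ty":0,"tz":0,"ax":0,"ay":0,"az":0},{"tx":0,"ty":0,"tz":0,"ax":0,"ay":0,"az":0},{"tx":0,"ty":0,"tz":0,"ax":0,"ay":0,"az":0},{"tx":0,"ty":0,"tz":0,"ax":0,"ay":0,"az":0},{"tx":0,"ty":0,"tz":0,"ax":0,"ay":0,"az":0},{"tx":0,"ty":0,"tz":0,"ax":0,"ay":0,"az":0}], gripper=6.5)

```text
t: 7.85
ee_pos: [0.5512, -0.0202, 0.0705]
eef_rot: [-0.698, 0.106, -0.106, 0.7]
wrist_force: [-0.3, 0.2, -0.8]
width: 0.0652
```

Emit:
carry_out(moves=[{"tx":0,"ty":-1.5,"tz":0,"ax":0,"ay":0,"az":0},{"tx":0,"ty":-4,"tz":0,"ax":0,"ay":0,"az":0},{"tx":0,"ty":-7,"tz":0,"ax":0,"ay":0,"az":0},{"tx":0,"ty":-10,"tz":0,"ax":0,"ay":0,"az":0},{"tx":0,"ty":-12,"tz":0,"ax":0,"ay":0,"az":0},{"tx":0,"ty":-12,"tz":0,"ax":0,"ay":0,"az":0}])

```text
t: 8.6
ee_pos: [0.5524, -0.0206, 0.1928]
eef_rot: [-0.698, 0.104, -0.107, 0.7]
wrist_force: [-0.6, -0.3, -0.4]
width: 0.065
```

Run:
```python
from h import *
im=viewer.camera("scene")[:,:,::-1]; f=lambda i:cv2.resize(i[195:325,262:422],(480,390),interpolation=2)
w=viewer.camera("wrist")[:,:,::-1]
cv2.imwrite("pics/s4.png",np.hstack([f(im),w[60:450,150:470]])); s=arm.read_state(); print(s["t"],s["wrist_force"])
print(proj("wrist",[.551,-.0215,.086])-[150,60])
```

```text
8.7 [-0.75059807 -0.35958927 -1.63183711]
[173.13393564 179.80179562]
```

View pics/s4.png

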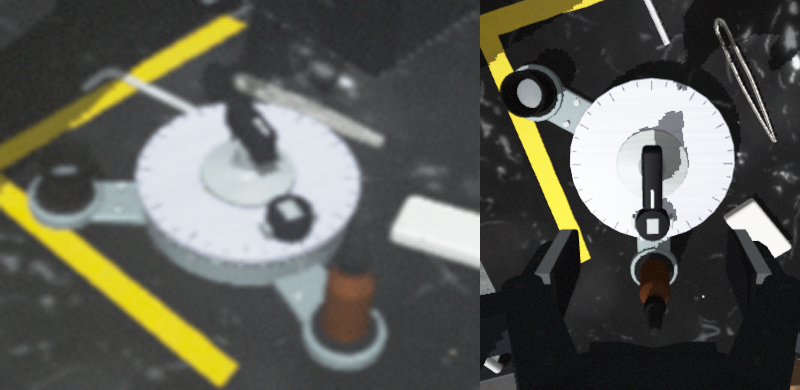

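The knob is home with its flange flat on the disc. Bar, specimen and bottle are in line at about column 653 in the wrist half, and the bottle and loupe stand on their seats. Handing in.

```bash
python3 -c "
from station import arm
print(arm.close_job())"
```

```text
the job is handed in; nothing more can be done
None
```

The specimen now faces the dropper bottle and the turntable is locked there. I handed the job in at about 8.7 s of the 35 s allowed.

- **What I did:** I gripped the knob bar, pulled it up about 15 mm and turned it +60° (anticlockwise) towards the bottle. I then pushed it back home, opened the fingers and rose clear.
- **Turn:** In the scene view the specimen moved from about −165° to −107°, a turn of 58°. The arm itself turned 60°. The bottle's bearing from the axis is about −107.5°, and the final wrist picture shows bar, specimen and bottle in line.
- **Lock:** The tool came back to its original grip height, within 0.2 mm. It stopped dead there under a 25 N push, so the knob was fully home. The last picture shows the flange flat on the disc.
- **Left alone:** The bottle and loupe stand on their seats as before, and the open gripper ended well above everything.

One disagreement: the top and wrist cameras placed the axis about 2.5 mm apart sideways, so I aimed between them. The side forces stayed below about 8 N. No check failed.

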